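# Set the drill jig's length stop to the third click and load the bar

### The arm

A 6-joint arm with a two-finger parallel gripper is mounted at the origin on the work surface. World frame = base frame: x ahead of the robot, y to its left, z up, the work surface at z = 0. Lengths are in m, angles in rad, forces in N, time in s.
With the tool pointing down it reaches from about 0.325 to 0.75 m from the base axis. Payload 7.6 kg.
Tool frame: the origin (TCP) lies on the centre line of the jaws, within the pads' length; the fingertips stand 8 mm ahead of it and the grasp point (between the pads) lies 11 mm behind it; y points along the fingers, x is the direction in which the jaws open and shut, and the axes are right-handed (so a half turn about y gives the same grasp; the last joint's range is limited). The gripper opens to 85 mm and grips with 20 to 120 N. Pads are 22 mm wide; open, the fingers measure 114 mm over their backs; the gripper's body (76 mm by 85 mm) begins 54 mm behind the grasp point. The pads swing forward as they close: fully open they stand 13 mm farther back than shut.
Start: joints at [-1.309, 0.052, 1.401, -0, 1.689, -0.07], TCP at [0.171, -0.496, 0.239] pointing down, gripper open.
Joint ranges: [-2.9, 2.9], [-0.91, 2.17], [0.12, 2.37], [-1.06, 4.2], [0.26, 2.73], [-2.93, 2.93]. Speed limits (rad/s): [2.57, 2.57, 3.01, 3.14, 3.14, 3.14].

### API

Orientations are given as a rotation vector (axis times angle).
In Python, from plant import ctrl gives the robot as it stands. The module is installed in compiled form; this text tells all that it offers.
- The arm moves only by the shell command python3 -m creep 'ROWS' [FORCE]. ROWS is a JSON object of lists of equal length, an entry for each row: "gripper": the gripper's target within -1 to 1 (shut at 1, half-way at 0, fully open at -1); "offset": the shift along the world's x, y, z in mm, a list of three; "rot": the turn, a rotation vector about the world's x, y, z in rad, a list of three. In form: {"gripper": [gripper, ...], "offset": [[x, y, z], ...], "rot": [[rx, ry, rz], ...]}. A call has 1 to 8 rows; each row shifts and turns the commanded pose from where the row before left it; what a row does not reach is not made up. A row lasts 1/10 s, in which the tool goes at most 50 mm and 8.59 degrees, less where a joint would pass 70% of its speed; a pose out of reach is approached as far as the arm can. A call with a gripper value outside its range is refused whole. The fingers move at their own pace and stop on an object; FORCE is the grip in N (left out, the last holds). Time passes only in rows, so rows that do not move let the fingers close. It gives the time, the measured TCP pose, the force and the opening at its end, in the units of the state.
- ctrl.get_obs(): the state, without advancing time (a new reading comes with each control period).
- ctrl.camera(name): name is "scene" or "top" or "wrist"; returns the picture (384x512x3 uint8, red, green, blue); there is no depth.
- ctrl.camera_params(name): a dict with "K" (3x3 intrinsics, pixels), "world_to_cam" (4x4, takes a point from world to camera coordinates); the wrist camera has in their place "tool_from_camera" (4x4, takes a point from camera to tool coordinates, whose origin is the TCP and whose axes are the tool frame's). Camera axes: x right, y up, looking along -z (the intrinsics and any distortion apply to the point x, -y, -z); pixel columns grow to the right and rows downward; lengths in m; the calibration is good to about 2 mm. A picture is of the moment at which its call begins: read the wrist's pose just before it. camera_params takes no time and is no camera call.
- ctrl.finish_job(): hands the job in, once; it reports no verdict.
The state is a dict: "time": time; "joint_pos": joint angles; "joint_vel": joint speeds; "joint_torque": joint torques, N m; "tool_pos": TCP position; "tool_rot": TCP orientation; "contact_force": force on the tool from outside, world axes, zero at the start; "wrist_torque": the same for the moment, N m; "gripper_width": opening from 0.0 (shut) to 1.0 (fully open).
Only numpy, scipy, OpenCV 4.12 (cv2) and the standard library are available. Lean on these libraries where they do the work, as an engineer would, in place of code of your own. Each camera call takes 0.05 s, during which the arm holds its last target. There are 200 camera calls.

### The job

Set up the drill jig for the next bar: with a fingertip against its upright lever, push the length stop along its rail click by click and leave it seated in the third notch, without running past it and without gripping it. Then slide the square bar along its bed under the bush plate with a fingertip, likewise without gripping or lifting it, until its end rests against the stop, which must stay in that notch. Leave the loose parts around the jig alone.

Things in the scene. Friction and masses are not known exactly. Their poses are not given: they have to be found in the camera images.
- jig: Steel drill jig, bolted down. Base plate 170 (x) x 390 (y) x 12 mm; origin at the centre of its underside, on the bench; x across the jig away from the robot, y along the rail, the way the stop is pushed, z up. Rail along y at x = +45 mm, top 34 mm above the bench, flat at first, then wavy with five notches 18 mm apart; its end blocks at y = -52 and 183 mm are 46 mm high.
- bed (a point): Point on the bed's floor, 12 mm above the bench, at the jig's x = -40, y = -105 mm; axes as the jig's. The bar slides along y between two fences 33 mm apart, 8 mm high, which run from 90 mm to -y of this point to 250 mm to +y.
- bush_plate (a point): Centre of the top of the fixed bush plate that bridges the bed, 59 mm above the bench (with its brass bush 63); axes as the jig's. It is 25 mm wide along y, its underside 47 mm above the bench, 5 mm over the bar; carried by a post on the robot's side of the bed.
- length_stop (a joint): Travel of the stop along the jig's y, m: 0 home end, 0.116 far end. Starts in 0 to 0.012, on the rail's flat part. Its spring ball clicks into notches at 0.025, 0.043, 0.061 (the third), 0.079 and 0.097; some 2 to 4 mm past a crest (0.016, 0.034, 0.052, 0.070, 0.088) it springs by itself into the next. About 1 N moves it on the flat, 5 to 8 N lifts it out of a notch.
- lever (a point): Middle of the stop's upright lever blade, 75 mm above the bench; moves with the stop, axes as the jig's. Blade 28 (x) x 10 (y) mm, from 52 to 103 mm above the bench, top rounded; its push face is 5 mm to -y of this point. The saddle under it, 54 x 50 mm, is 52 mm high and reaches 13 mm to -y and 37 mm to +y of this point; a plunger housing 16 mm high stands on it at the +y side.
- stop_face (a point): Centre of the stop's contact face on the bed line, 31 mm above the bench; moves with the stop, axes as the jig's. It faces -y. The arm that carries it reaches from the saddle across the bed, 22 to 40 mm above the bench, 14 mm thick. At each notch a black pointer on the stop's far side, at its middle, meets one of five marks on a strip along the jig's far edge.
- bar: Loose solid aluminium square bar, 30 x 120 x 30 mm, 0.23 to 0.38 kg, lying on the bed along the jig's y. Origin at the centre of its underside, 12 mm above the bench; its top is 42 mm above the bench; y along it towards the stop.
- bar_front (a point): Centre of the bar's end face on the stop's side (60 mm to +y of its centre).
- bar_tail (a point): Centre of the bar's other end face (60 mm to -y of its centre), the one to push; 15 mm above the bed, 27 mm above the bench.
- spare_bush: Bystander: loose steel drill bush with a head, 30 mm across, 28 mm high, standing on the plate beyond the stop. Origin at the centre of its underside.
- spacer: Bystander: loose dark steel tube spacer, 40 mm across, 30 mm high, on the bench on the robot's side of the jig. Origin at the centre of its underside.
- step_block: Bystander: loose dark steel step block, 32 x 72 x 60 mm high, on the bench beyond the jig. Origin at the centre of its underside.
- toggle_clamp: Bystander: hold-down toggle clamp with a red handle on a 55 mm square steel block, 135 mm high, loose on the bench beyond the jig. Origin at the centre of its underside.

How it is judged:
On the way, in this order (a step that is already met when the one before it is completed fails the run):
1. the stop is seated in its third notch, the bar still well back from it (value of joint length_stop between 0.058 and 0.064 m and velocity of joint length_stop between -0.005 and 0.005 m/s and y of bar_front in the frame of stop_face below -0.06 m), for 0.2 s.
2. the bar's end is against the stop (value of joint length_stop between 0.058 and 0.064 m and y of bar_front in the frame of stop_face between -0.003 and 0.002 m), for 0.1 s.
At the end, for the whole second after the job is handed in: The length stop rests in its third notch (0.061 m, within 3 mm), the bar lies flat in its bed with its end within 3 mm of the stop's face, and all is at rest (all of step 2 and velocity of joint length_stop between -0.005 and 0.005 m/s and x of bar_front in the frame of stop_face between -0.006 and 0.006 m and z of bar in the frame of jig between 0.009 and 0.015 m and linear speed of bar below 0.01 m/s and angle between the y axis of bar and the y axis of jig, either way round below 0.06 rad); the robot touches nothing.
It fails at once if the stop ran past its third notch (value of joint length_stop above 0.072 m).
It fails at once if the bar was lifted off its bed (over 6 mm) (z of bar in the frame of jig above 0.018 m).
It fails at once if the stop's lever was gripped or forced (over 25 N) (contact force between the fingers and length_stop above 25 N).
It fails at once if the bar was gripped or forced (over 25 N) (contact force between the fingers and bar above 25 N).
It fails at once if a loose part around the jig was disturbed (over 15 mm) (distance of any of spare_bush, spacer, step_block, toggle_clamp from where it was at the start of the episode above 0.015 m).
It also fails if it takes over 67 s, if anything falls off the work surface, if the arm or the gripper's body presses on something with over 40 N, if the wrist force passes 120 N, or if a joint passes its speed limit or range.

## Working session

There is one attempt and no reset: what is moved stays moved. The work goes in short steps, Python scripts to look and compute and a shell command to move; the robot and the scene stay as the last step left them, time stands still between calls to the robot, and variables do not carry over. Pictures are saved under pics/ and viewed, about 8 in all and at most 12, crops included, and the job is handed in when it is done.

```bash
mkdir -p pics
python3 - <<'E'
from plant import ctrl
import cv2,numpy as np
np.set_printoptions(precision=4,suppress=True)
o=ctrl.get_obs();print({k:np.round(v,4) for k,v in o.items()})
for n in ("scene","top","wrist"):
    p=ctrl.camera_params(n);print(n,p)
    cv2.imwrite(f"pics/{n}0.png",ctrl.camera(n)[:,:,::-1])
E
```

```text
{'time': np.float64(0.0), 'joint_pos': array([-1.3093,  0.0528,  1.4017,  0.    ,  1.6886, -0.0703]), 'joint_vel': array([ 0.0024,  0.0001, -0.0004,  0.0006,  0.0019,  0.0002]), 'joint_torque': array([ -0.0003, -38.1668, -36.0187,  -0.0001,   0.0062,  -0.    ]), 'tool_pos': array([ 0.171 , -0.4961,  0.2385]), 'tool_rot': array([-1.3471,  0.9623, -0.9602]), 'contact_force': array([-0.1316,  1.4821, -0.7823]), 'wrist_torque': array([ 0.0349,  0.0126, -0.0452]), 'gripper_width': np.float64(1.0005)}
scene {'K': array([[382.3922,   0.    , 257.7501],
       [  0.    , 382.3922, 188.2951],
       [  0.    ,   0.    ,   1.    ]]), 'world_to_cam': array([[-0.4856,  0.8742, -0.004 ,  0.2207],
       [-0.4677, -0.2559,  0.846 ,  0.2266],
       [ 0.7385,  0.4127,  0.5331, -1.2   ],
       [ 0.    ,  0.    ,  0.    ,  1.    ]])}
top {'K': array([[356.6203,   0.    , 252.8696],
       [  0.    , 356.6203, 190.9514],
       [  0.    ,   0.    ,   1.    ]]), 'world_to_cam': array([[-0.0146, -0.9997, -0.0186,  0.108 ],
       [ 0.998 , -0.0157,  0.0606, -0.5927],
       [-0.0608, -0.0176,  0.998 , -0.8241],
       [ 0.    ,  0.    ,  0.    ,  1.    ]])}
wrist {'K': array([[309.6505,   0.    , 255.7739],
       [  0.    , 309.6505, 185.2641],
       [  0.    ,   0.    ,   1.    ]]), 'tool_from_camera': array([[ 1.    , -0.0009, -0.0013, -0.0003],
       [-0.001 ,  0.2744, -0.9616, -0.1351],
       [ 0.0012,  0.9616,  0.2744,  0.0691],
       [ 0.    ,  0.    ,  0.    ,  1.    ]])}
```

View pics/top0.png

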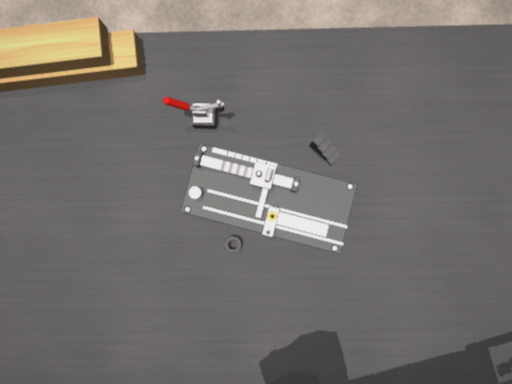

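View pics/scene0.png

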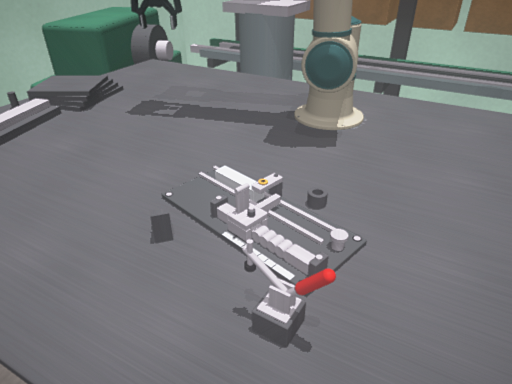

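```bash
cat > h.py <<'E'
from plant import ctrl
import cv2,numpy as np
from scipy.spatial.transform import Rotation as R
np.set_printoptions(precision=4,suppress=True)
def cam(n):
    p=ctrl.camera_params(n)
    if n!="wrist": return p["K"],np.linalg.inv(p["world_to_cam"])
    o=ctrl.get_obs();T=np.eye(4);T[:3,:3]=R.from_rotvec(o["tool_rot"]).as_matrix();T[:3,3]=o["tool_pos"]
    return p["K"],T@p["tool_from_camera"]
def cast(c,u,v,z):
    K,T=c;d=np.linalg.solve(K,[u,v,1.]);d=T[:3,:3]@(d*[1,-1,-1]);o=T[:3,3]
    return o+d*(z-o[2])/d[2]
def proj(c,P):
    K,T=c;q=np.linalg.inv(T)@np.append(P,1);q=K@(q[:3]*[1,-1,-1]);return q[:2]/q[2]
E
python3 - <<'E'
from h import *
c=cam("top")
B=[cast(c,u,v,.015) for u,v in [(204,149),(187,209),(350,186),(335,248)]]
print(np.array(B))
ctr=np.mean(B,0);yv=(B[0]+B[1]-B[2]-B[3]);a=np.arctan2(-yv[0],yv[1]);print(ctr,a,"yaw")
print([np.linalg.norm(B[i]-B[j]) for i,j in ((0,1),(2,3),(0,2),(1,3))])
print(R.from_rotvec(ctrl.get_obs()["tool_rot"]).as_matrix())
im=cv2.imread("pics/top0.png")[90:260,150:370];cv2.imwrite("pics/c1.png",cv2.resize(im,None,fx=3.5,fy=3.5,interpolation=cv2.INTER_CUBIC))
E
```

```text
[[ 0.6971  0.2148  0.015 ]
 [ 0.554   0.2562  0.015 ]
 [ 0.6026 -0.1309  0.015 ]
 [ 0.4576 -0.0914  0.015 ]]
[0.5778 0.0621 0.015 ] -0.2687516238605278 yaw
[np.float64(0.14900594257466449), np.float64(0.1502915628588542), np.float64(0.35836522895007356), np.float64(0.36071734607614014)]
[[ 0.3258 -0.0003  0.9454]
 [-0.9454  0.0011  0.3258]
 [-0.0012 -1.      0.0001]]
```

View pics/c1.png

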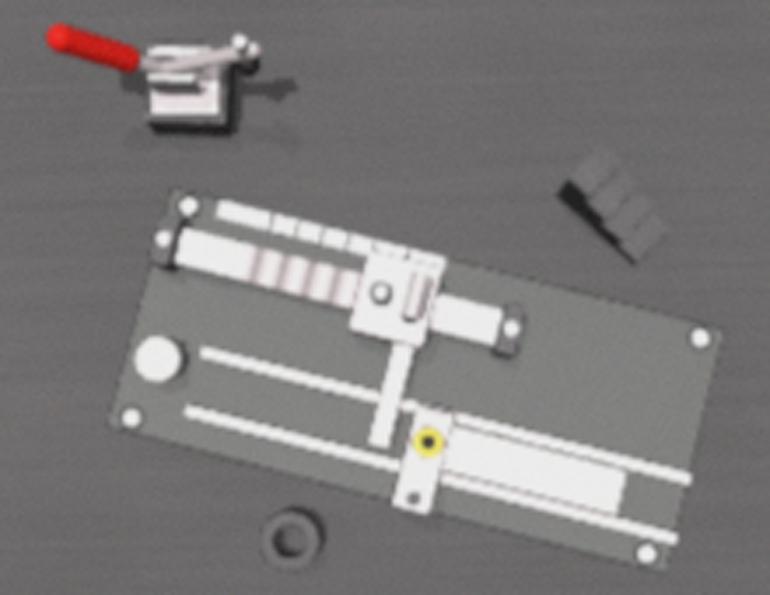

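```bash
cat >> h.py <<'E'
C=np.array([.5778,.0621]);yaw=-.2688
M=np.array([[np.cos(yaw),-np.sin(yaw)],[np.sin(yaw),np.cos(yaw)]])
def toj(P): return M.T@(np.asarray(P)[:2]-C)
def tow(p): return C+M@np.asarray(p)
E
python3 - <<'E'
from h import *
c=cam("top")
def f(n,u,v,z):
    P=cast(c,150+u/3.5,90+v/3.5,z);print(n,P,"jig",toj(P)*1000)
f("lever",417,296,.103);f("plunger",381,293,.068)
f("bush",428,441,.063);f("bar tail",620,492,.042)
f("arm-y edge end",393,446,.04);f("arm +y edge end",369,444,.04)
f("endblock",513,328,.046);f("endblock2",164,238,.046)
f("saddle -y",440,300,.052);f("saddle+y",357,295,.052)
for u,v in[(284,225),(309,233),(335,240),(361,246),(387,252)]:f("mark",u-9,v,.02)
f("clamp",190,85,.08);f("step",615,205,.06);f("sparebush",158,358,.028)
E
```

```text
lever [0.6236 0.0622 0.103 ] jig [44.079  12.2887]
plunger [0.6296 0.0841 0.068 ] jig [44.0749 35.0024]
bush [0.535  0.0557 0.063 ] jig [-39.6066 -17.5461]
bar tail [ 0.4999 -0.0692  0.042 ] jig [ -40.2707 -147.232 ]
arm-y edge end [0.5318 0.0779 0.04  ] jig [-48.5441   2.9718]
arm +y edge end [0.5333 0.0936 0.04  ] jig [-51.2368  18.5219]
endblock [ 0.6076 -0.0017  0.046 ] jig [ 45.6622 -53.5791]
endblock2 [0.6708 0.2266 0.046 ] jig [ 45.9794 183.3143]
saddle -y [0.6261 0.0459 0.052 ] jig [50.9003 -2.8009]
saddle+y [0.6303 0.0998 0.052 ] jig [40.5986 50.2647]
mark [0.6825 0.1555 0.02  ] jig [ 76.1238 117.7975]
mark [0.6767 0.1385 0.02  ] jig [75.0531 99.9263]
mark [0.6716 0.1209 0.02  ] jig [74.8144 81.5976]
mark [0.6672 0.1033 0.02  ] jig [75.2371 63.4678]
mark [0.6628 0.0857 0.02  ] jig [75.6592 45.3627]
clamp [0.7633 0.2036 0.08  ] jig [141.2531 185.6553]
step [ 0.685  -0.0676  0.06  ] jig [137.7421 -96.5629]
sparebush [0.5927 0.2342 0.028 ] jig [-31.3529 169.8898]
```

```bash
python3 -m creep '{"gripper":[1,1,1,1,1,1,1,1],"offset":[[27.6,32.4,0],[27.6,32.4,0],[27.6,32.4,0],[27.6,32.4,0],[27.6,32.4,0],[27.6,32.4,0],[27.6,32.4,0],[27.6,32.4,0]],"rot":[[0,0,0.121],[0,0,0.121],[0,0,0.121],[0,0,0.121],[0,0,0.121],[0,0,0.121],[0,0,0.121],[0,0,0.121]]}' 20
python3 -m creep '{"gripper":[1,1,1,1,1,1,1,1],"offset":[[27.6,32.4,0],[27.6,32.4,0],[27.6,32.4,0],[27.6,32.4,0],[27.6,32.4,0],[27.6,32.4,0],[27.6,32.4,-30],[27.6,32.4,-30]],"rot":[[0,0,0],[0,0,0],[0,0,0],[0,0,0],[0,0,0],[0,0,0],[0,0,0],[0,0,0]]}'
python3 -m creep '{"gripper":[1,1],"offset":[[0,0,0],[0,0,0]],"rot":[[0,0,0],[0,0,0]]}'
python3 - <<'E'
from h import *
o=ctrl.get_obs();print(o["tool_pos"],toj(o["tool_pos"])*1e3,o["contact_force"],o["gripper_width"],o["time"]);A=R.from_rotvec(o["tool_rot"]).as_matrix();print(A[:,0],M.T@A[:2,0])
c=cam("wrist");cv2.imwrite("pics/w1.png",ctrl.camera("wrist")[:,:,::-1])
for z in(.103,.052):print(proj(c,np.append(tow([.044,.0073]),z)))
E
```

```text
time: 0.95
tool_pos: [0.3926, -0.2356, 0.2392]
tool_rot: [-1.561, 0.209, -0.209]
contact_force: [-0.2, -0.3, 0.2]
gripper_width: -0.006
time: 1.75
tool_pos: [0.6117, 0.021, 0.1816]
tool_rot: [-1.56, 0.211, -0.214]
contact_force: [0.8, -0.5, 0.5]
gripper_width: 0.004
time: 1.95
tool_pos: [0.61, 0.0199, 0.1801]
tool_rot: [-1.561, 0.214, -0.209]
contact_force: [-0.5, -0.0, 0.9]
gripper_width: 0.0
[0.61   0.0199 0.1801] [ 42.2905 -32.1006] [-0.4772 -0.0085  0.8529] 0.00033371516118250473 1.95
[ 0.9639 -0.2664 -0.003 ] [ 1.     -0.0009]
[259.2048 142.3133]
[258.7269 133.679 ]
```

View pics/w1.png

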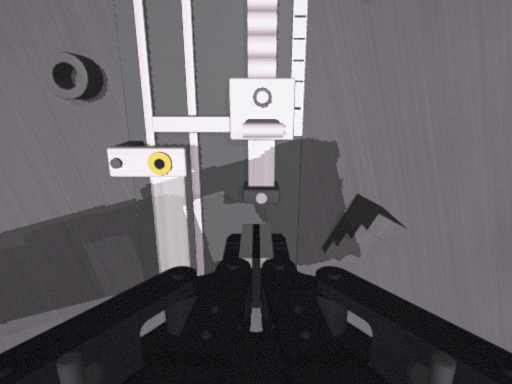

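Run:
```python
from h import *
c=cam("wrist");g=cv2.cvtColor(cv2.imread("pics/w1.png"),cv2.COLOR_BGR2GRAY)
p=g[:150,297:303].mean(1);print(p.astype(int))
m=[i for i in range(2,148) if p[i]<p[i-2]-25 and p[i]<p[i+2]-25 and p[i]<=p[i-1:i+2].min()];print(m)
for v in m:
  for z in(.012,.022,.034):print(v,z,toj(cast(c,300,v,z))*1e3)
for n,u,v,z in(("lever face top",264,138,.1),("saddle -y",262,139,.052),("saddle+y",262,78,.052),("arm -y",190,132,.04),("plate",160,163,.063)):print(n,toj(cast(c,u,v,z))*1e3)
```

```text
[241 241 241 241 241 242 242 241 241 241 241 241 242 243 234 149  93 175
 239 243 242 242 241 242 242 242 242 242 242 242 242 242 242 242 242 242
 245 230 101 156 238 244 243 242 243 243 243 243 243 243 243 243 243 243
 243 242 243 244 240 194 108 185 240 244 243 243 243 243 244 244 243 244
 244 243 243 244 243 244 244 241 193 128 214 243 244 244 244 244 244 243
 244 244 244 243 244 244 244 244 244 244 245 244 245 244 245 245 240 185
 140 184 239 243 242 242 242 242 241 238 238 239 241 239 236 235 235 237
 238 238 236 233 233 234 235 234 230 217 122 107 106  83  75  75  76  74
  77  76  75  74  74  76]
[16, 38, 60, 81, 108]
16 0.012 [ 81.8534 105.387 ]
16 0.022 [ 80.561 103.139]
16 0.034 [ 79.0102 100.4413]
38 0.012 [82.5389 87.5368]
38 0.022 [81.2241 85.8738]
38 0.034 [79.6463 83.8782]
60 0.012 [83.2495 69.0354]
60 0.022 [81.9114 67.9788]
60 0.034 [80.3057 66.7108]
81 0.012 [83.9525 50.7341]
81 0.022 [82.5913 50.2773]
81 0.034 [80.9579 49.7292]
108 0.012 [84.8937 26.2285]
108 0.022 [83.5016 26.5749]
108 0.034 [81.8312 26.9906]
lever face top [48.2674  8.948 ]
saddle -y [47.857   1.9412]
saddle+y [47.6298 51.2408]
arm -y [-15.7952   6.6218]
plate [-37.5748 -16.5474]
```

```bash
python3 -m creep '{"gripper":[1,1,1,1,1,1],"offset":[[3.9,-1.1,-30],[0,0,-40],[0,0,-30],[2.4,8.7,0],[2.4,8.7,0],[0,0,0]],"rot":[[0,0,0],[0,0,0],[0,0,0],[0,0,0],[0,0,0],[0,0,0]]}'
python3 - <<'E'
from h import *
o=ctrl.get_obs();print(o["tool_pos"],toj(o["tool_pos"])*1e3,M.T@o["contact_force"][:2],o["time"])
E
cat > s.py <<'E'
from h import *
o=ctrl.get_obs();print(toj(o["tool_pos"])*1e3,o["tool_pos"][2],M.T@o["contact_force"][:2],o["contact_force"][2],o["time"])
E
for i in 1 2; do python3 -m creep '{"gripper":[1,1],"offset":[[0.53,1.93,0],[0.53,1.93,0]],"rot":[[0,0,0],[0,0,0]]}' >/dev/null; python3 s.py; done
```

```text
time: 2.6
tool_pos: [0.621, 0.0367, 0.0855]
tool_rot: [-1.559, 0.207, -0.217]
contact_force: [0.4, -0.9, 0.2]
gripper_width: 0.002
[0.621  0.0367 0.0855] [ 48.3774 -13.0078] [ 0.6503 -0.7713] 2.6
[ 47.5425 -10.1515] 0.08343033130004647 [-1.077   0.1753] -0.4260595084481213 2.8
[46.9551 -6.3039] 0.08199869756184064 [ 0.5171 -0.307 ] -0.6151212395966764 3.0
```

```bash
python3 -m creep '{"gripper":[1,1],"offset":[[0.53,1.93,0],[0.53,1.93,0]],"rot":[[0,0,0],[0,0,0]]}' >/dev/null; python3 s.py
python3 -m creep '{"gripper":[1,1],"offset":[[0.53,1.93,0],[0.53,1.93,0]],"rot":[[0,0,0],[0,0,0]]}' >/dev/null; python3 s.py
python3 -m creep '{"gripper":[1,1],"offset":[[0.53,1.93,0],[0.53,1.93,0]],"rot":[[0,0,0],[0,0,0]]}' >/dev/null; python3 s.py
python3 -m creep '{"gripper":[1,1],"offset":[[0.53,1.93,0],[0.53,1.93,0]],"rot":[[0,0,0],[0,0,0]]}' >/dev/null; python3 s.py
```

```text
[46.8255 -2.2792] 0.0816487526311631 [ 0.1907 -0.5389] -0.550642705445743 3.2
[46.825   1.1886] 0.08161582013580543 [-0.3782 -3.9028] 0.29473563920793705 3.4
[46.8315  5.2796] 0.08161790715646002 [-0.6028 -3.3703] 0.10317366064052186 3.6
[46.8374  9.5906] 0.08164721369032005 [-0.3925 -3.2936] 0.28745939908343093 3.8
```

```bash
python3 -m creep '{"gripper":[1,1],"offset":[[0.53,1.93,0],[0.53,1.93,0]],"rot":[[0,0,0],[0,0,0]]}' >/dev/null; python3 s.py
python3 -m creep '{"gripper":[1],"offset":[[0.53,1.93,0]],"rot":[[0,0,0]]}' >/dev/null; python3 s.py
python3 -m creep '{"gripper":[1],"offset":[[0.53,1.93,0]],"rot":[[0,0,0]]}' >/dev/null; python3 s.py
python3 -m creep '{"gripper":[1],"offset":[[0.53,1.93,0]],"rot":[[0,0,0]]}' >/dev/null; python3 s.py
python3 -m creep '{"gripper":[1],"offset":[[0.53,1.93,0]],"rot":[[0,0,0]]}' >/dev/null; python3 s.py
python3 -m creep '{"gripper":[1],"offset":[[0.53,1.93,0]],"rot":[[0,0,0]]}' >/dev/null; python3 s.py
python3 -m creep '{"gripper":[1],"offset":[[0.53,1.93,0]],"rot":[[0,0,0]]}' >/dev/null; python3 s.py
```

```text
[46.8312 13.7612] 0.08161385067310796 [ 0.1065 -1.585 ] -1.676947304006648 4.0
[46.8321 16.0306] 0.08164140826061667 [ 0.6661 -1.3458] -0.5947724757815754 4.1
[46.8243 18.1947] 0.08169478748081382 [ 0.2171 -0.432 ] -0.1248235375294334 4.2
[46.7925 20.3582] 0.08182087392536577 [ 0.0364 -0.6346] 0.4594747356069492 4.3
[46.8075 22.226 ] 0.0818619703480153 [ 0.5705 -0.354 ] -0.08808209518162893 4.4
[46.8277 23.9607] 0.08183491778498113 [-0.1866 -4.8399] 1.9119248786493062 4.5
[46.8441 24.5708] 0.08185739129705152 [-2.243  -9.1939] 3.141793480334026 4.6
```

```bash
python3 -m creep '{"gripper":[1],"offset":[[0.53,1.93,0]],"rot":[[0,0,0]]}' >/dev/null; python3 s.py
python3 -m creep '{"gripper":[1],"offset":[[0.53,1.93,0]],"rot":[[0,0,0]]}' >/dev/null; python3 s.py
python3 -m creep '{"gripper":[1],"offset":[[0.53,1.93,0]],"rot":[[0,0,0]]}' >/dev/null; python3 s.py
python3 -m creep '{"gripper":[1],"offset":[[0.53,1.93,0]],"rot":[[0,0,0]]}' >/dev/null; python3 s.py
python3 -m creep '{"gripper":[1],"offset":[[0.53,1.93,0]],"rot":[[0,0,0]]}' >/dev/null; python3 s.py
python3 -m creep '{"gripper":[1],"offset":[[0.53,1.93,0]],"rot":[[0,0,0]]}' >/dev/null; python3 s.py
```

```text
[46.8196 26.1636] 0.08184664344772238 [-2.7855 -7.3467] 2.2137946486014948 4.7
[46.8261 28.3343] 0.08183807716123227 [-1.0598 -5.5215] 1.4868925571164406 4.8
[46.8333 30.6883] 0.08187654500160248 [-1.185  -4.2557] 1.1505134093277594 4.9
[46.8267 33.2531] 0.08185887698314863 [-1.1345 -2.2438] 1.1752389835973338 5.0
[46.849  35.8775] 0.08182172240998152 [-0.5672 -0.3163] 0.6471922458853014 5.1
[46.8431 38.2532] 0.08175067541389372 [-0.5333 -0.1194] 1.308421250750133 5.2
```

```bash
python3 -m creep '{"gripper":[1],"offset":[[0.53,1.93,0]],"rot":[[0,0,0]]}' >/dev/null; python3 s.py
python3 -m creep '{"gripper":[1],"offset":[[0.53,1.93,0]],"rot":[[0,0,0]]}' >/dev/null; python3 s.py
python3 -m creep '{"gripper":[1],"offset":[[0.53,1.93,0]],"rot":[[0,0,0]]}' >/dev/null; python3 s.py
python3 -m creep '{"gripper":[1],"offset":[[0.53,1.93,0]],"rot":[[0,0,0]]}' >/dev/null; python3 s.py
python3 -m creep '{"gripper":[1],"offset":[[0.53,1.93,0]],"rot":[[0,0,0]]}' >/dev/null; python3 s.py
python3 -m creep '{"gripper":[1],"offset":[[0.53,1.93,0]],"rot":[[0,0,0]]}' >/dev/null; python3 s.py
```

```text
[46.7893 40.1921] 0.08163862684877136 [0.4584 0.2682] 0.03545385823688364 5.3
[46.7642 41.9621] 0.08164298812694135 [-0.793  -5.6555] 1.9371576459588904 5.4
[46.7692 42.5738] 0.08166869539235473 [-2.7261 -8.9459] 2.529576390405661 5.5
[46.7733 44.1838] 0.08169063665972967 [-1.8471 -7.5951] 2.034024841943747 5.6
[46.7841 46.3448] 0.08168610797944079 [-1.7915 -5.5827] 2.2964663376862315 5.7
[46.7683 48.6923] 0.08165689790643522 [-1.6316 -4.0161] 1.1015772466548321 5.8
```

```bash
python3 -m creep '{"gripper":[1],"offset":[[0.4,1.45,0]],"rot":[[0,0,0]]}' >/dev/null; python3 s.py
python3 -m creep '{"gripper":[1],"offset":[[0.4,1.45,0]],"rot":[[0,0,0]]}' >/dev/null; python3 s.py
python3 -m creep '{"gripper":[1],"offset":[[0.27,0.96,0]],"rot":[[0,0,0]]}' >/dev/null; python3 s.py
```

```text
[46.7704 50.7465] 0.08165978767798732 [-1.1099 -2.4568] 1.2799638709007408 5.9
[46.7814 52.7305] 0.08165438674281991 [-0.4616 -0.7636] 0.5690864725441673 6.0
[46.789  54.1378] 0.08165816600183692 [ 0.0864 -0.6331] -0.7140411750616561 6.1
```

```bash
python3 -m creep '{"gripper":[1,1,1,1,1,1],"offset":[[-4,-14.5,0],[-5.3,-19.3,0],[-5.3,-19.3,40],[0,0,40],[0,0,20],[0,0,0]],"rot":[[0,0,0],[0,0,0],[0,0,0],[0,0,0],[0,0,0],[0,0,0]]}'
python3 - <<'E'
from h import *
c=cam("wrist");im=ctrl.camera("wrist")[:,:,::-1];cv2.imwrite("pics/w2.png",im)
g=cv2.cvtColor(im,cv2.COLOR_BGR2GRAY)
im2=ctrl.camera("top")[90:260,150:370,::-1];cv2.imwrite("pics/t2.png",cv2.resize(im2,None,fx=3.5,fy=3.5,interpolation=cv2.INTER_CUBIC))
def col(u):
  p=g[:200,u-2:u+3].mean(1).astype(int);return [i for i in range(3,197) if p[i]<p[i-3]-25 and p[i]<p[i+3]-25 and p[i]<=p[i-1:i+2].min()]
for u in range(270,320,5):print(u,[(v,*np.round(toj(cast(c,u,v,.02))*1e3,1)) for v in col(u)])
E
python3 s.py
```

```text
time: 6.7
tool_pos: [0.6239, 0.0466, 0.1864]
tool_rot: [-1.559, 0.208, -0.22]
contact_force: [-0.4, -0.5, 0.6]
gripper_width: 0.002
270 [(77, np.float64(62.8), np.float64(84.6)), (91, np.float64(62.9), np.float64(72.2)), (104, np.float64(63.0), np.float64(60.5))]
275 [(104, np.float64(67.7), np.float64(60.5))]
280 [(103, np.float64(72.4), np.float64(61.4))]
285 [(32, np.float64(75.7), np.float64(122.3)), (53, np.float64(76.1), np.float64(105.0)), (74, np.float64(76.5), np.float64(87.1)), (94, np.float64(77.0), np.float64(69.5)), (113, np.float64(77.4), np.float64(52.2))]
290 [(32, np.float64(80.2), np.float64(122.3)), (53, np.float64(80.7), np.float64(105.0)), (74, np.float64(81.2), np.float64(87.1)), (94, np.float64(81.6), np.float64(69.5)), (114, np.float64(82.1), np.float64(51.2))]
295 [(32, np.float64(84.6), np.float64(122.3))]
300 []
305 []
310 []
315 []
[46.7844 -2.6559] 0.1811629017870318 [0.4431 0.3601] 0.03419892813802072 6.8
```

View pics/w2.png

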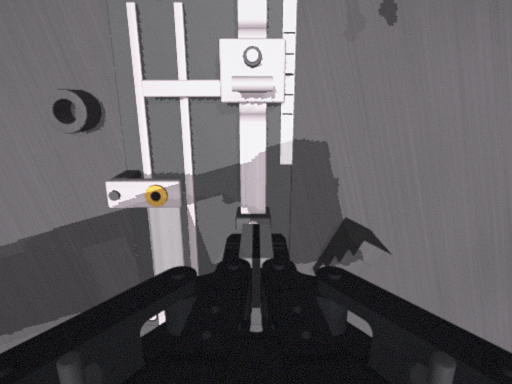

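View pics/t2.png

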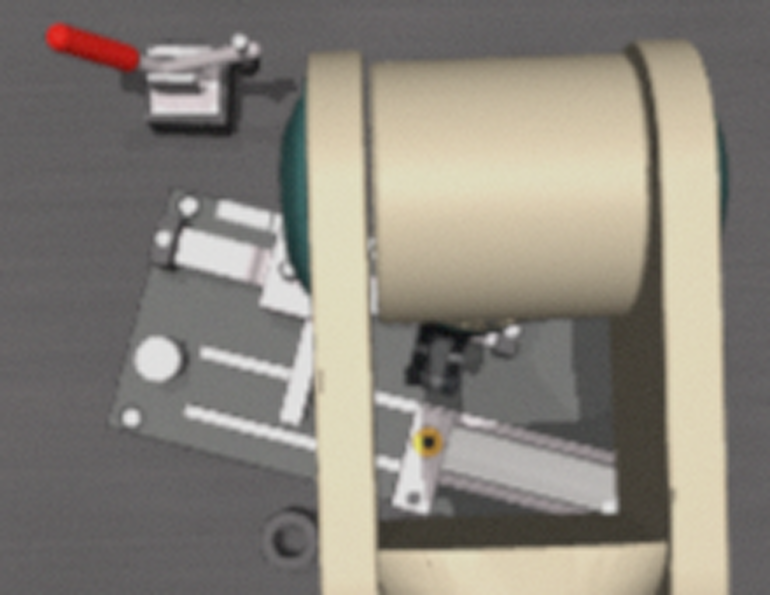

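```bash
python3 -m creep '{"gripper":[1,1,1,1,1,1,1,1],"offset":[[-25.7,-28,0],[-25.7,-28,0],[-25.7,-28,0],[-25.7,-28,0],[-25.7,-28,0],[0,0,-40],[0,0,-40],[0,0,0]],"rot":[[0,0,0],[0,0,0],[0,0,0],[0,0,0],[0,0,0],[0,0,0],[0,0,0],[0,0,0]]}'
python3 s.py
python3 - <<'E'
from h import *
c=cam("wrist");im=ctrl.camera("wrist")[:,:,::-1];cv2.imwrite("pics/w3.png",im)
E
python3 s.py
```

```text
time: 7.6
tool_pos: [0.4893, -0.0911, 0.0943]
tool_rot: [-1.559, 0.224, -0.202]
contact_force: [-0.3, 0.1, -0.2]
gripper_width: -0.004
[ -44.6585 -171.2212] 0.09430076165060855 [-0.3512 -0.0314] -0.21533130708700632 7.6
[ -42.572  -170.9303] 0.09805118444585555 [0.2495 0.6206] 1.0152221048595511 7.65
```

View pics/w3.png

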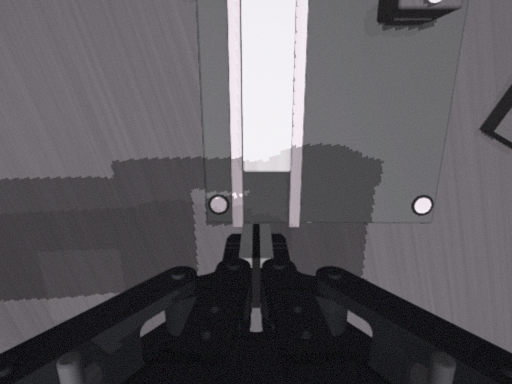

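```bash
python3 - <<'E'
from h import *
c=cam("wrist");print("tail",toj(cast(c,267,171,.042))*1e3, "bed",toj(cast(c,266,200,.02))*1e3)
E
python3 -m creep '{"gripper":[1],"offset":[[0,0,0]],"rot":[[0,0,0]]}' >/dev/null;python3 s.py
```

```text
tail [ -36.3128 -146.6573] bed [ -36.2214 -173.4724]
[ -39.5374 -170.553 ] 0.10260064618696367 [0.1692 0.2575] 0.40993422015919156 7.75
```

```bash
python3 -m creep '{"gripper":[1,1,1,1,1],"offset":[[1,-0.3,-25],[0,0,-25],[0,0,-15],[0,0,-4],[0,0,0]],"rot":[[0,0,0],[0,0,0],[0,0,0],[0,0,0],[0,0,0]]}'
python3 s.py
python3 -m creep '{"gripper":[1,1],"offset":[[0,0,0],[0,0,0]],"rot":[[0,0,0],[0,0,0]]}' >/dev/null;python3 s.py
python3 - <<'E'
from h import *
c=cam("wrist");im=ctrl.camera("wrist")[:,:,::-1];cv2.imwrite("pics/w4.png",im)
E
```

```text
time: 8.25
tool_pos: [0.4959, -0.0921, 0.034]
tool_rot: [-1.561, 0.211, -0.214]
contact_force: [-0.3, -0.6, 0.2]
gripper_width: 0.005
[ -37.9622 -170.4257] 0.03398664368831257 [-0.1629 -0.6521] 0.21393710452511425 8.25
[ -37.8556 -170.5164] 0.034253660950848384 [0.7022 0.1375] 0.740979210172164 8.45
```

View pics/w4.png

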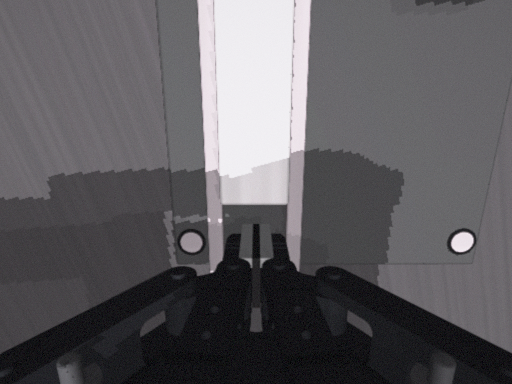

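```bash
python3 -m creep '{"gripper":[1,1,1,1,1,1,1,1],"offset":[[1.06,3.86,-2],[0.8,2.9,0],[0.8,2.9,0],[0.8,2.9,0],[0.8,2.9,0],[0.8,2.9,0],[0.8,2.9,0],[0.8,2.9,0]],"rot":[[0,0,0],[0,0,0],[0,0,0],[0,0,0],[0,0,0],[0,0,0],[0,0,0],[0,0,0]]}' >/dev/null; python3 s.py
python3 -m creep '{"gripper":[1,1,1,1,1,1,1,1],"offset":[[0.8,2.9,0],[0.8,2.9,0],[0.8,2.9,0],[0.8,2.9,0],[0.8,2.9,0],[0.8,2.9,0],[0.8,2.9,0],[0.8,2.9,0]],"rot":[[0,0,0],[0,0,0],[0,0,0],[0,0,0],[0,0,0],[0,0,0],[0,0,0],[0,0,0]]}' >/dev/null; python3 s.py
python3 - <<'E'
from h import *
# w2 was taken at the pose (jig) 46.78,-2.66,z.181 with the tool aligned to the jig
p=ctrl.camera_params("wrist");T=np.eye(4);J=np.eye(3);J[:2,:2]=M
T[:3,:3]=J@np.array([[1,0,0],[0,0,1],[0,-1,0.]]);T[:3,3]=[*tow([.0468,-.0027]),.1812]
c=(p["K"],T@p["tool_from_camera"])
for n,u,v,z in(("arm",185,97,.04),("saddle-",250,103,.052),("saddle+",250,39,.052),("mark3",287,74,.02)):print(n,toj(cast(c,u,v,z))*1e3)
E
```

```text
[ -38.8013 -145.4019] 0.030698235272733264 [ 0.3689 -2.4038] 0.007838101992223831 9.3
[ -38.8022 -121.2076] 0.030718991913118478 [-0.1053 -1.9529] -0.0006740502120787251 10.1
arm [-14.3785  66.5093]
saddle- [41.5797 61.8285]
saddle+ [ 41.7693 110.2053]
mark3 [74.4997 86.5573]
```

```bash
python3 -m creep '{"gripper":[1,1,1,1,1,1,1,1],"offset":[[0.8,2.9,0],[0.8,2.9,0],[0.8,2.9,0],[0.8,2.9,0],[0.8,2.9,0],[0.8,2.9,0],[0.8,2.9,0],[0.8,2.9,0]],"rot":[[0,0,0],[0,0,0],[0,0,0],[0,0,0],[0,0,0],[0,0,0],[0,0,0],[0,0,0]]}' >/dev/null; python3 s.py
python3 -m creep '{"gripper":[1,1,1,1,1,1,1],"offset":[[0.8,2.9,0],[0.8,2.9,0],[0.8,2.9,0],[0.8,2.9,0],[0.8,2.9,0],[0.53,1.93,0],[0.27,0.96,0]],"rot":[[0,0,0],[0,0,0],[0,0,0],[0,0,0],[0,0,0],[0,0,0],[0,0,0]]}' >/dev/null; python3 s.py
python3 -m creep '{"gripper":[1,1],"offset":[[0.27,0.96,0],[0.27,0.96,0]],"rot":[[0,0,0],[0,0,0]]}' >/dev/null; python3 s.py
python3 -m creep '{"gripper":[1,1],"offset":[[0.27,0.96,0],[0.27,0.96,0]],"rot":[[0,0,0],[0,0,0]]}' >/dev/null; python3 s.py
```

```text
[-38.8056 -97.1351] 0.030708134712689315 [-0.1264 -1.9419] 0.24677182700547362 10.9
[-38.8137 -79.1252] 0.030711663244250308 [ 0.2408 -2.4529] 0.41311214355938497 11.6
[-38.766 -77.304] 0.030732017915704454 [ 0.0462 -1.838 ] 0.17988899419134835 11.8
[-38.759  -75.3183] 0.030716181374990735 [-0.4158 -1.3989] -0.03845814654624147 12.0
```

```bash
python3 -m creep '{"gripper":[1,1],"offset":[[0.27,0.96,0],[0.27,0.96,0]],"rot":[[0,0,0],[0,0,0]]}' >/dev/null; python3 s.py
python3 -m creep '{"gripper":[1,1],"offset":[[0.27,0.96,0],[0.27,0.96,0]],"rot":[[0,0,0],[0,0,0]]}' >/dev/null; python3 s.py
python3 -m creep '{"gripper":[1],"offset":[[0.27,0.96,0]],"rot":[[0,0,0]]}' >/dev/null; python3 s.py
python3 -m creep '{"gripper":[1],"offset":[[0.27,0.96,0]],"rot":[[0,0,0]]}' >/dev/null; python3 s.py
python3 -m creep '{"gripper":[1],"offset":[[0.27,0.96,0]],"rot":[[0,0,0]]}' >/dev/null; python3 s.py
```

```text
[-38.7627 -73.2801] 0.030703679945880684 [-0.9523 -2.9505] 0.39567383021894875 12.2
[-38.7194 -71.2948] 0.03073704088441887 [-0.5927 -2.2545] 0.07505516007621454 12.4
[-38.7377 -70.2676] 0.03071223847438089 [-0.1416 -2.4117] 0.430239522003278 12.5
[-38.7507 -69.2791] 0.030700601796905355 [ 0.0432 -2.3392] 0.36580121139019883 12.6
[-38.7422 -68.2654] 0.03070552234405699 [ 0.5048 -2.809 ] 0.9197794365929728 12.7
```

```bash
python3 -m creep '{"gripper":[1],"offset":[[0.27,0.96,0]],"rot":[[0,0,0]]}' >/dev/null; python3 s.py
python3 -m creep '{"gripper":[1],"offset":[[0.27,0.96,0]],"rot":[[0,0,0]]}' >/dev/null; python3 s.py
python3 -m creep '{"gripper":[1],"offset":[[0.13,0.48,0]],"rot":[[0,0,0]]}' >/dev/null; python3 s.py
python3 -m creep '{"gripper":[1],"offset":[[0.13,0.48,0]],"rot":[[0,0,0]]}' >/dev/null; python3 s.py
```

```text
[-38.721  -67.3074] 0.030693885571341055 [-0.3357 -2.0967] 0.054574704586072886 12.8
[-38.7269 -66.291 ] 0.03072167340457417 [-0.0276 -2.0792] -0.14988804057243088 12.9
[-38.7385 -65.7723] 0.030718295605350804 [-0.068  -1.8111] 0.4523919734356868 13.0
[-38.7319 -65.3246] 0.030719064533303184 [-0.2463 -1.5265] -0.0832557854854199 13.1
```

```bash
python3 -m creep '{"gripper":[1],"offset":[[0.13,0.48,0]],"rot":[[0,0,0]]}' >/dev/null; python3 s.py
python3 -m creep '{"gripper":[1],"offset":[[0.13,0.48,0]],"rot":[[0,0,0]]}' >/dev/null; python3 s.py
python3 -m creep '{"gripper":[1],"offset":[[0.13,0.48,0]],"rot":[[0,0,0]]}' >/dev/null; python3 s.py
python3 - <<'E'
from h import *
im=ctrl.camera("wrist")[:,:,::-1];cv2.imwrite("pics/w5.png",im)
E
```

```text
[-38.7084 -64.8644] 0.0307254832796824 [-0.0422 -1.5404] 1.564430741042599 13.2
[-38.7362 -64.352 ] 0.030699659750879182 [-1.1416 -1.8825] 0.6455660763222624 13.3
[-38.729  -63.8678] 0.030695470644207065 [ 0.2295 -1.8514] 0.34799776926882897 13.4
```

View pics/w5.png

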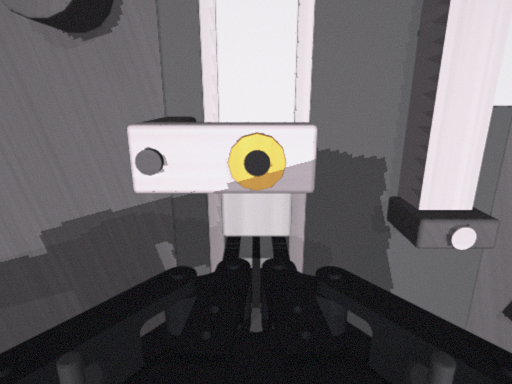

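```bash
python3 - <<'E'
from h import *
print(toj(cast(cam("wrist"),257,237,.042))*1e3)
E
python3 -m creep '{"gripper":[1],"offset":[[0.13,0.48,0]],"rot":[[0,0,0]]}' >/dev/null; python3 s.py
python3 -m creep '{"gripper":[1],"offset":[[0.13,0.48,0]],"rot":[[0,0,0]]}' >/dev/null; python3 s.py
python3 -m creep '{"gripper":[1],"offset":[[0.13,0.48,0]],"rot":[[0,0,0]]}' >/dev/null; python3 s.py
python3 -m creep '{"gripper":[1],"offset":[[0.13,0.48,0]],"rot":[[0,0,0]]}' >/dev/null; python3 s.py
```

```text
[-38.6079 -53.1504]
[-38.715  -63.3719] 0.030736929719103072 [ 0.3693 -2.3951] 1.662774807976373 13.55
[-38.7134 -62.9511] 0.03072516838656792 [-0.5912 -4.2808] 0.061426866320387075 13.65
[-38.7393 -62.8366] 0.030717414822612095 [-0.2435 -6.8598] 1.8565748557930821 13.75
[-38.6926 -62.7514] 0.03072296106178877 [-0.9311 -8.3786] 1.6046630476886055 13.85
```

```bash
python3 -m creep '{"gripper":[1,1],"offset":[[-0.13,-0.48,0],[0,0,0]],"rot":[[0,0,0],[0,0,0]]}' >/dev/null; python3 s.py
python3 -m creep '{"gripper":[1,1,1,1,1,1,1,1],"offset":[[-0.53,-1.93,0],[-2.7,-9.6,0],[-5.3,-19.3,0],[-2.7,-9.6,20],[0,0,40],[0,0,50],[0,0,20],[0,0,0]],"rot":[[0,0,0],[0,0,0],[0,0,0],[0,0,0],[0,0,0],[0,0,0],[0,0,0],[0,0,0]]}' ; 
python3 -m creep '{"gripper":[1,1,1,1],"offset":[[13,48,0],[7,24,0],[0,0,0],[0,0,0]],"rot":[[0,0,0],[0,0,0],[0,0,0],[0,0,0]]}' >/dev/null;python3 s.py
python3 - <<'E'
from h import *
c=cam("wrist");im=ctrl.camera("wrist")[:,:,::-1];cv2.imwrite("pics/w6.png",im)
E
```

```text
[-38.7037 -62.8038] 0.030712136563905444 [ 0.2429 -5.4409] 1.0009820116538775 14.05
time: 14.85
tool_pos: [0.5144, -0.0286, 0.1649]
tool_rot: [-1.56, 0.206, -0.219]
contact_force: [-0.5, 0.5, 0.2]
gripper_width: -0.003
[-39.3069 -29.8446] 0.15912624304852183 [-0.1697 -0.2361] 0.4503949591040757 15.25
```

View pics/w6.png

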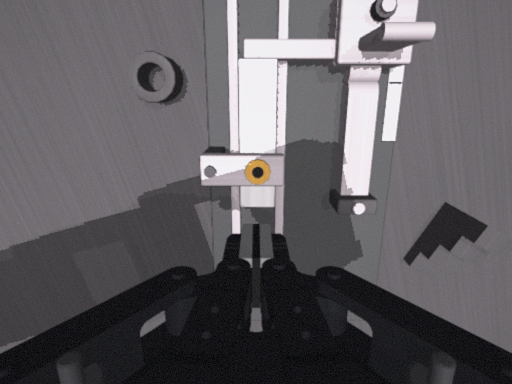

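```bash
python3 - <<'E'
from h import *
c=cam("wrist");g=cv2.cvtColor(cv2.imread("pics/w6.png"),cv2.COLOR_BGR2GRAY)
print(g[34:70,250:266].mean(1).astype(int))
for n,u,v,z in(("front",258,59,.042),("tail",258,206,.042),("arm",300,58,.04),("saddle-",375,65,.052),("mark",396,82,.02)):print(n,toj(cast(c,u,v,z))*1e3)
E
python3 s.py
```

```text
[115 114 114 114 136 199 236 240 240 239 239 240 240 239 239 240 239 240
 240 240 240 240 237 211 183 240 241 240 240 240 239 240 240 240 240 240]
front [-37.8941  66.6266]
tail [-37.7804 -51.7823]
arm [-5.77  67.517]
saddle- [47.7669 61.3484]
mark [78.306  50.8521]
[-39.0855 -30.3458] 0.1594685384025796 [-0.4569 -0.6252] -0.2310307756392059 15.3
```

```bash
python3 -c "
from plant import ctrl
print(ctrl.finish_job())"
```

```text
the job is handed in; nothing more can be done
None
```

I pushed the length stop along with the shut fingertips and left it in its third notch. I then slid the bar under the bush plate until its end met the stop, raised the arm clear and handed the job in at about 15 s of the 67 s allowed. No verdict came back.

- **Stop:** I counted three clicks by force, with about 9 N the most I saw on the lever. The saddle's middle was at jig y 86.0 mm and the third mark at 86.6 mm.
- **Bar:** The force rose from about 2 N while sliding to 8.4 N at the stop, and the arm moved only about 0.2 mm further. I then backed off.
- **Last picture:** The bar's end was at 66.6 mm and the stop's face at 67.5 mm, with only a 1–2 pixel dark line between them. The saddle was still in place, at 61.3 mm against 61.8 mm before, which is within measuring error.
- **Loose parts:** The arm's moves stayed clear of them, and those in view looked undisturbed. I did not measure their final positions.
- **Check that was off:** One wrist picture was taken while the arm was still settling. It put the bar about 3 mm off in x, and I corrected this with a second look before pushing.

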